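Try cast handle sleeves on the pin gauge and sort them

ROBOT

A 7-joint arm with a two-finger parallel gripper is mounted at the origin on the work surface. World frame = base frame: x ahead of the robot, y to its left, z up, the work surface at z = 0. Lengths are in m, angles in rad, forces in N, time in s.
With the tool pointing down it reaches from about 0.4 to 0.9 m from the base axis. Payload 5.6 kg.
Tool frame: the origin (TCP) lies midway between the tips of the shut fingers; the grasp point (between the pads) lies 19 mm behind it; y points along the fingers, z is the direction in which the jaws open and shut, and the axes are right-handed (so a half turn about y gives the same grasp; the last joint's range is limited). The gripper opens to 92 mm and grips with 3 to 60 N. Pads are 20 mm wide; open, the fingers measure 128 mm over their backs; the gripper's body (75 mm by 189 mm) begins 69 mm behind the grasp point.
Start: joints at [-1.391, 0.468, -0.012, 1.603, 0.006, 1.071, -0.056], TCP at [0.144, 0.634, 0.215] pointing down, gripper open.
Joint ranges: [-2.53, 2.53], [-0.31, 2.02], [-1.57, 1.55], [0.28, 2.44], [-1.29, 4.43], [0.15, 1.84], [-2.92, 2.92]. Speed limits (rad/s): [2.57, 2.57, 3.14, 3.14, 3.14, 3.14, 3.14].

INTERFACE

Orientations are given as a 3x3 rotation matrix whose columns are the frame's x, y, z axes.
In Python, from station import env, effector, solver, viewer, workorder, search_frame, tip_of gives the robot as it stands. Calls block until the motion is done:
- env.reach(position, orientation): joint-space move of the TCP to a pose.
- env.movel(position, frame=None, rate=0.15): straight line of the TCP; frame=None keeps the orientation; rate is the mean speed in m/s.
- env.goto_joints(angles): joint-space move.
- effector.release() and effector.grasp(squeeze=None): open the fingers fully, or close them until they stop; squeeze is the grip in N (None keeps the last).
- env.pause(seconds).
- solver.inverse_kinematics(position, orientation): joint angles nearest the present ones, or None.
- env.sense(): the state.
- viewer.read_camera(name): name is "scene" or "top" or "wrist"; returns (picture, depth): 420x560x3 uint8, red, green, blue; 420x560 float32, m along the optical axis (not along the pixel's ray), 0 where there is no reading.
- viewer.camera_info(name): a dict with "intrinsics" (3x3 intrinsics, pixels), "dist_coeffs" ([k1, k2, p1, p2, k3] as OpenCV has them; the pictures are not rectified), "eye" and "rotation" of the camera in the world; the wrist camera has in their place "T_tool_cam" (4x4, takes a point from camera to tool coordinates, whose origin is the TCP and whose axes are the tool frame's). Camera axes: x right, y up, looking along -z (the intrinsics and any distortion apply to the point x, -y, -z); pixel columns grow to the right and rows downward; lengths in m; the calibration is good to about 2 mm. A picture is of the moment at which its call begins: read the wrist's pose just before it. camera_info takes no time and is no camera call.
A pose or a line that the arm cannot do raises env.PlanningError and nothing moves.
- workorder.finish_job(): hands the job in, once; it reports no verdict.
Trained networks look in the newest picture that a camera, given by its name, has taken for a name from the list of things; names that differ only in an ending like _2 or _b are one class to them, and where a whole thing is asked for, a point or a joint stands for the part that bears it (a point fixed in the world has none). Each returns a list of dicts, best first, with "score" (0 to 1); they miss things now and then, are a little off and sometimes report something else, mostly with a low value. They report only what shows in the picture. A call takes as long as a camera call. They do not tell look-alikes from the thing itself.
- search_frame(camera, name): "at" ([x, y, z] in m, in world coordinates, good to about 4 mm: the middle of the surface that is visible of it).
- tip_of(camera, name): "at" ([x, y, z] in m, in world coordinates, good to about 4 mm: a listed point, or the origin of a listed thing).
The state is a dict: "t": time; "joint_positions": joint angles; "joint_velocities": joint speeds; "tau": joint torques, N m; "ee_pos": TCP position; "tcp_rot": TCP orientation; "wrist_force": force on the tool from outside, world axes, zero at the start; "moment": the same for the moment, N m; "gripper_width": finger opening in m.
Only numpy, scipy, OpenCV 4.12 (cv2) and the standard library are available. Lean on these libraries where they do the work, as an engineer would, in place of code of your own. Each camera call takes 0.05 s, during which the arm holds its last target. There are 200 camera calls.

TASK

Try both sleeves from the green mat on the bench gauge, one after the other: lay it in the trough, let go, and push it gently from behind onto the steel pin as far as it will go without forcing. If it goes fully home against the shoulder, lay it flat in the green tray; if it stops short, lay it flat in the red tray, and sort the first before you try the second. Set them down rather than drop them, and leave the sleeves on the blue board, the paints and the palettes where they are.

Things in the scene. Friction and masses are not known exactly. Their poses are not given: they have to be found in the camera images.
- gauge: Bench gauge, fixed: aluminium base plate 215 x 90 x 10 mm with an open trough along its middle and, at its +x end (x = 62 to 96 mm), a blue upright block 64 mm wide, 62 mm high, that holds the pin. Origin on the table under the trough's middle line; x runs along the trough towards the block.
- trough (a point): Where to lay a sleeve: its bore axis and centre when laid 10 mm clear of the pin's tip, 33 mm above the table, at gauge x = -32 mm. Trough: 160 mm long (gauge x = -105 to +55 mm), open at its -x end; flat floor 14 mm and sloping sides up to 23 mm above the table, which centre an eight-sided sleeve in line with the pin. Axes as the gauge.
- gauge_pin: Level steel pin along the trough, 18 mm thick, bevelled tip, 50 mm long from its shoulder (steel flange 32 mm across). Origin on its axis at the shoulder face, 56 mm along +x from the gauge's origin, 33 mm above the table; x points tip to shoulder: tip at x = -50 mm. A clean sleeve goes home to the shoulder (its centre at x = -28 mm); a webbed one stops 24 mm short (x = -52 mm).
- sleeve_a: One of four outwardly alike cream resin sleeves: eight-sided tube 56 mm long, 38 mm across flats, 54 g, bore 20 mm right through, lying on a flat on the green mat (to try) or blue board (curing). Origin on the bore axis at mid-length, 19 mm above what it lies on; x along the bore, ends alike. It may be clean or have a web of resin across mid-bore, any mix: only trying it tells.
- sleeve_b: One of four outwardly alike cream resin sleeves: eight-sided tube 56 mm long, 38 mm across flats, 54 g, bore 20 mm right through, lying on a flat on the green mat (to try) or blue board (curing). Origin on the bore axis at mid-length, 19 mm above what it lies on; x along the bore, ends alike. It may be clean or have a web of resin across mid-bore, any mix: only trying it tells.
- sleeve_c: One of four outwardly alike cream resin sleeves: eight-sided tube 56 mm long, 38 mm across flats, 54 g, bore 20 mm right through, lying on a flat on the green mat (to try) or blue board (curing). Origin on the bore axis at mid-length, 19 mm above what it lies on; x along the bore, ends alike. It may be clean or have a web of resin across mid-bore, any mix: only trying it tells.
- sleeve_d: One of four outwardly alike cream resin sleeves: eight-sided tube 56 mm long, 38 mm across flats, 54 g, bore 20 mm right through, lying on a flat on the green mat (to try) or blue board (curing). Origin on the bore axis at mid-length, 19 mm above what it lies on; x along the bore, ends alike. It may be clean or have a web of resin across mid-bore, any mix: only trying it tells.
- work_mat: Green cutting mat with the sleeves to be tried, fixed, 115 x 225 mm, 3 mm thick, origin under its centre, y along the long side. Two sleeves lie on it side by side, about 110 mm apart along y.
- curing_board: Blue board with the sleeves that are still curing, fixed, 115 x 225 mm, 3 mm thick, origin under its centre, y along the long side. Two sleeves lie on it side by side, about 110 mm apart along y.
- tray_green: Shallow clear tray with a green floor liner and green tags on its ends, fixed, 155 x 140 mm outside, walls 3 mm thick and 30 mm high; origin under its centre, x along the 155 mm side, inner floor 3 mm above the origin. Takes two sleeves lying end to end along x (33 mm either side of its centre).
- tray_red: Shallow clear tray with a red floor liner and red tags on its ends, fixed, 155 x 140 mm outside, walls 3 mm thick and 30 mm high; origin under its centre, x along the 155 mm side, inner floor 3 mm above the origin. Takes two sleeves lying end to end along x (33 mm either side of its centre).
- paint_bottle: Purple dropper bottle with a black cap, loose bystander, 26 mm across, 88 mm tall, origin under its centre.
- paint_jar: Crimson paint jar with a white lid, loose bystander, 47 mm across, 50 mm tall, origin under its centre.
- palette_stack: Stack of three cream resin palettes, loose bystander, about 100 x 135 mm, 24 mm high, origin under its centre.
Mind the look-alikes: they are no part of the job. Leave any orange look-alike of the sleeve_c alone.

How it is judged:
On the way, in this order (a step that is already met when the one before it is completed fails the run):
1. a sleeve lies in the trough and is pushed from behind (not held over its middle) over the tip of the pin (((x of sleeve_a in the frame of gauge_pin between -0.075 and -0.058 m and y of sleeve_a in the frame of gauge_pin between -0.003 and 0.003 m and z of sleeve_a in the frame of gauge_pin between -0.003 and 0.003 m and angle between the x axis of sleeve_a and the x axis of gauge_pin, either way round below 0.1 rad and horizontal distance between the grasp point and sleeve_a above 0.03 m) or (x of sleeve_b in the frame of gauge_pin between -0.075 and -0.058 m and y of sleeve_b in the frame of gauge_pin between -0.003 and 0.003 m and z of sleeve_b in the frame of gauge_pin between -0.003 and 0.003 m and angle between the x axis of sleeve_b and the x axis of gauge_pin, either way round below 0.1 rad and horizontal distance between the grasp point and sleeve_b above 0.03 m) or (x of sleeve_c in the frame of gauge_pin between -0.075 and -0.058 m and y of sleeve_c in the frame of gauge_pin between -0.003 and 0.003 m and z of sleeve_c in the frame of gauge_pin between -0.003 and 0.003 m and angle between the x axis of sleeve_c and the x axis of gauge_pin, either way round below 0.1 rad and horizontal distance between the grasp point and sleeve_c above 0.03 m) or (x of sleeve_d in the frame of gauge_pin between -0.075 and -0.058 m and y of sleeve_d in the frame of gauge_pin between -0.003 and 0.003 m and z of sleeve_d in the frame of gauge_pin between -0.003 and 0.003 m and angle between the x axis of sleeve_d and the x axis of gauge_pin, either way round below 0.1 rad and horizontal distance between the grasp point and sleeve_d above 0.03 m))), for 0.02 s.
2. it is pushed as far as it will go: home to the shoulder within 3 mm if clean, against its web if not (((x of sleeve_a in the frame of gauge_pin between -0.031 and -0.02 m and y of sleeve_a in the frame of gauge_pin between -0.003 and 0.003 m and z of sleeve_a in the frame of gauge_pin between -0.003 and 0.003 m and angle between the x axis of sleeve_a and the x axis of gauge_pin, either way round below 0.1 rad) or (x of sleeve_b in the frame of gauge_pin between -0.055 and -0.02 m and y of sleeve_b in the frame of gauge_pin between -0.003 and 0.003 m and z of sleeve_b in the frame of gauge_pin between -0.003 and 0.003 m and angle between the x axis of sleeve_b and the x axis of gauge_pin, either way round below 0.1 rad) or (x of sleeve_c in the frame of gauge_pin between -0.031 and -0.02 m and y of sleeve_c in the frame of gauge_pin between -0.003 and 0.003 m and z of sleeve_c in the frame of gauge_pin between -0.003 and 0.003 m and angle between the x axis of sleeve_c and the x axis of gauge_pin, either way round below 0.1 rad) or (x of sleeve_d in the frame of gauge_pin between -0.055 and -0.02 m and y of sleeve_d in the frame of gauge_pin between -0.003 and 0.003 m and z of sleeve_d in the frame of gauge_pin between -0.003 and 0.003 m and angle between the x axis of sleeve_d and the x axis of gauge_pin, either way round below 0.1 rad))), for 0.2 s.
3. with that one in its tray, the other sleeve is pushed from behind over the tip of the pin (((x of sleeve_a in the frame of tray_green between -0.075 and 0.075 m and y of sleeve_a in the frame of tray_green between -0.068 and 0.068 m and z of sleeve_a in the frame of tray_green between 0.015 and 0.027 m) or (x of sleeve_b in the frame of tray_red between -0.075 and 0.075 m and y of sleeve_b in the frame of tray_red between -0.068 and 0.068 m and z of sleeve_b in the frame of tray_red between 0.015 and 0.027 m) or (x of sleeve_c in the frame of tray_green between -0.075 and 0.075 m and y of sleeve_c in the frame of tray_green between -0.068 and 0.068 m and z of sleeve_c in the frame of tray_green between 0.015 and 0.027 m) or (x of sleeve_d in the frame of tray_red between -0.075 and 0.075 m and y of sleeve_d in the frame of tray_red between -0.068 and 0.068 m and z of sleeve_d in the frame of tray_red between 0.015 and 0.027 m)) and ((x of sleeve_a in the frame of gauge_pin between -0.075 and -0.058 m and y of sleeve_a in the frame of gauge_pin between -0.003 and 0.003 m and z of sleeve_a in the frame of gauge_pin between -0.003 and 0.003 m and angle between the x axis of sleeve_a and the x axis of gauge_pin, either way round below 0.1 rad and horizontal distance between the grasp point and sleeve_a above 0.03 m) or (x of sleeve_b in the frame of gauge_pin between -0.075 and -0.058 m and y of sleeve_b in the frame of gauge_pin between -0.003 and 0.003 m and z of sleeve_b in the frame of gauge_pin between -0.003 and 0.003 m and angle between the x axis of sleeve_b and the x axis of gauge_pin, either way round below 0.1 rad and horizontal distance between the grasp point and sleeve_b above 0.03 m) or (x of sleeve_c in the frame of gauge_pin between -0.075 and -0.058 m and y of sleeve_c in the frame of gauge_pin between -0.003 and 0.003 m and z of sleeve_c in the frame of gauge_pin between -0.003 and 0.003 m and angle between the x axis of sleeve_c and the x axis of gauge_pin, either way round below 0.1 rad and horizontal distance between the grasp point and sleeve_c above 0.03 m) or (x of sleeve_d in the frame of gauge_pin between -0.075 and -0.058 m and y of sleeve_d in the frame of gauge_pin between -0.003 and 0.003 m and z of sleeve_d in the frame of gauge_pin between -0.003 and 0.003 m and angle between the x axis of sleeve_d and the x axis of gauge_pin, either way round below 0.1 rad and horizontal distance between the grasp point and sleeve_d above 0.03 m))), for 0.02 s.
4. the other is pushed as far as it will go too (((x of sleeve_a in the frame of tray_green between -0.075 and 0.075 m and y of sleeve_a in the frame of tray_green between -0.068 and 0.068 m and z of sleeve_a in the frame of tray_green between 0.015 and 0.027 m) or (x of sleeve_b in the frame of tray_red between -0.075 and 0.075 m and y of sleeve_b in the frame of tray_red between -0.068 and 0.068 m and z of sleeve_b in the frame of tray_red between 0.015 and 0.027 m) or (x of sleeve_c in the frame of tray_green between -0.075 and 0.075 m and y of sleeve_c in the frame of tray_green between -0.068 and 0.068 m and z of sleeve_c in the frame of tray_green between 0.015 and 0.027 m) or (x of sleeve_d in the frame of tray_red between -0.075 and 0.075 m and y of sleeve_d in the frame of tray_red between -0.068 and 0.068 m and z of sleeve_d in the frame of tray_red between 0.015 and 0.027 m)) and ((x of sleeve_a in the frame of gauge_pin between -0.031 and -0.02 m and y of sleeve_a in the frame of gauge_pin between -0.003 and 0.003 m and z of sleeve_a in the frame of gauge_pin between -0.003 and 0.003 m and angle between the x axis of sleeve_a and the x axis of gauge_pin, either way round below 0.1 rad) or (x of sleeve_b in the frame of gauge_pin between -0.055 and -0.02 m and y of sleeve_b in the frame of gauge_pin between -0.003 and 0.003 m and z of sleeve_b in the frame of gauge_pin between -0.003 and 0.003 m and angle between the x axis of sleeve_b and the x axis of gauge_pin, either way round below 0.1 rad) or (x of sleeve_c in the frame of gauge_pin between -0.031 and -0.02 m and y of sleeve_c in the frame of gauge_pin between -0.003 and 0.003 m and z of sleeve_c in the frame of gauge_pin between -0.003 and 0.003 m and angle between the x axis of sleeve_c and the x axis of gauge_pin, either way round below 0.1 rad) or (x of sleeve_d in the frame of gauge_pin between -0.055 and -0.02 m and y of sleeve_d in the frame of gauge_pin between -0.003 and 0.003 m and z of sleeve_d in the frame of gauge_pin between -0.003 and 0.003 m and angle between the x axis of sleeve_d and the x axis of gauge_pin, either way round below 0.1 rad))), for 0.2 s.
At the end, for the whole second after the job is handed in: Each sleeve that lay on the green mat lies flat on the floor of its tray (clean: green; blocked: red), released and at rest; each sleeve on the blue board is within 10 mm of its start (((x of sleeve_a in the frame of tray_green between -0.075 and 0.075 m and y of sleeve_a in the frame of tray_green between -0.068 and 0.068 m and z of sleeve_a in the frame of tray_green between 0.015 and 0.027 m) or (distance of sleeve_a from where it was at the start of the episode below 0.01 m and x of sleeve_a in the frame of curing_board between -0.06 and 0.06 m and y of sleeve_a in the frame of curing_board between -0.115 and 0.115 m)) and ((x of sleeve_b in the frame of tray_red between -0.075 and 0.075 m and y of sleeve_b in the frame of tray_red between -0.068 and 0.068 m and z of sleeve_b in the frame of tray_red between 0.015 and 0.027 m) or (distance of sleeve_b from where it was at the start of the episode below 0.01 m and x of sleeve_b in the frame of curing_board between -0.06 and 0.06 m and y of sleeve_b in the frame of curing_board between -0.115 and 0.115 m)) and ((x of sleeve_c in the frame of tray_green between -0.075 and 0.075 m and y of sleeve_c in the frame of tray_green between -0.068 and 0.068 m and z of sleeve_c in the frame of tray_green between 0.015 and 0.027 m) or (distance of sleeve_c from where it was at the start of the episode below 0.01 m and x of sleeve_c in the frame of curing_board between -0.06 and 0.06 m and y of sleeve_c in the frame of curing_board between -0.115 and 0.115 m)) and ((x of sleeve_d in the frame of tray_red between -0.075 and 0.075 m and y of sleeve_d in the frame of tray_red between -0.068 and 0.068 m and z of sleeve_d in the frame of tray_red between 0.015 and 0.027 m) or (distance of sleeve_d from where it was at the start of the episode below 0.01 m and x of sleeve_d in the frame of curing_board between -0.06 and 0.06 m and y of sleeve_d in the frame of curing_board between -0.115 and 0.115 m)) and linear speed of each of sleeve_a, sleeve_b, sleeve_c, sleeve_d below 0.02 m/s); the robot touches nothing.
It fails at once if a sleeve is forced against the pin or its shoulder (over 40 N) (contact force between any of sleeve_a, sleeve_b, sleeve_c, sleeve_d and gauge_pin above 40 N).
It fails at once if a sleeve is dropped or thrown (faster than 0.8 m/s out of the fingers, a fall of about 30 mm) ((linear speed of sleeve_a above 0.8 m/s and contact force between sleeve_a and the fingers below 0.05 N) or (linear speed of sleeve_b above 0.8 m/s and contact force between sleeve_b and the fingers below 0.05 N) or (linear speed of sleeve_c above 0.8 m/s and contact force between sleeve_c and the fingers below 0.05 N) or (linear speed of sleeve_d above 0.8 m/s and contact force between sleeve_d and the fingers below 0.05 N)).
It fails at once if a paint or the palette stack is knocked over or shifted by more than 20 mm (distance of any of paint_bottle, paint_jar, palette_stack from where it was at the start of the episode above 0.02 m).
It also fails if it takes over 72 s, if anything falls off the work surface, if the arm or the gripper's body presses on something with over 40 N, if the wrist force passes 120 N, or if a joint passes its speed limit or range.

## Working session

There is one attempt and no reset: what is moved stays moved. The work goes in short steps, each a Python script; the robot and the scene stay as the last script left them, time stands still between calls to the robot, and variables do not carry over. Pictures are saved under pics/ and viewed, about 8 in all and at most 12, crops included, and the job is handed in when it is done.

```bash
ls; mkdir -p pics; cat > h.py <<'E'
import numpy as np, cv2
from station import env, effector, solver, viewer, workorder, search_frame, tip_of
def cloud(cam):
    pic,d=viewer.read_camera(cam); i=viewer.camera_info(cam)
    h,w=d.shape; u,v=np.meshgrid(np.arange(w),np.arange(h))
    p=cv2.undistortPoints(np.stack([u,v],-1).reshape(-1,1,2).astype(np.float64),np.array(i["intrinsics"]),np.array(i["dist_coeffs"])).reshape(h,w,2)
    c=np.dstack([p[...,0]*d,-p[...,1]*d,-d])
    if "eye" in i: P=c@np.array(i["rotation"]).T+np.array(i["eye"])
    else:
        s=env.sense(); T=np.array(i["T_tool_cam"]); c=c@T[:3,:3].T+T[:3,3]
        P=c@np.array(s["tcp_rot"]).T+np.array(s["ee_pos"])
    return pic,d,P
def save(pic,n): cv2.imwrite(f"pics/{n}.png",cv2.cvtColor(pic,cv2.COLOR_RGB2BGR))
E
python3 - <<'E'
from h import *
np.set_printoptions(precision=4,suppress=True)
s=env.sense(); print(s["t"],s["tcp_rot"],s["ee_pos"])
for c in ("top","scene"):
    pic,d,P=cloud(c); save(pic,c); np.savez(f"{c}.npz",pic=pic,d=d,P=P)
    for n in ["gauge","trough","gauge_pin","sleeve_a","work_mat","curing_board","tray_green","tray_red","paint_bottle","paint_jar","palette_stack"]:
        for f in ((search_frame,tip_of) if n in("gauge","gauge_pin","sleeve_a") else (tip_of,)):
            print(c,n,f.__name__,[(np.round(r["at"],3).tolist(),round(r["score"],2)) for r in f(c,n)][:6])
print(env.sense()["t"])
E
```

```text
pics
0.0 [[ 0.9753 -0.0002  0.221 ]
 [-0.221  -0.0018  0.9753]
 [ 0.0002 -1.     -0.0018]] [0.1436 0.6333 0.2136]
top gauge call [([0.545, 0.016, 0.013], 0.56), ([0.6, 0.252, 0.002], 0.56), ([0.375, -0.127, 0.052], 0.4)]
top gauge call [([0.557, 0.009, -0.001], 0.93)]
top trough call [([0.525, 0.014, 0.028], 0.81)]
top gauge_pin call [([0.598, 0.012, 0.039], 0.71)]
top gauge_pin call [([0.618, 0.013, 0.03], 0.64)]
top sleeve_a call [([0.443, 0.463, 0.037], 0.95), ([0.297, 0.274, 0.034], 0.91), ([0.419, 0.204, 0.04], 0.88), ([0.599, 0.301, 0.04], 0.67), ([0.61, 0.196, 0.036], 0.62), ([0.439, 0.316, 0.042], 0.57)]
top sleeve_a call [([0.422, 0.204, 0.024], 0.94), ([0.439, 0.32, 0.024], 0.89), ([0.596, 0.307, 0.023], 0.79), ([0.296, 0.281, 0.018], 0.62), ([0.445, 0.471, 0.019], 0.6), ([0.615, 0.196, 0.023], 0.57)]
top work_mat call [([0.429, 0.266, 0.0], 0.56), ([0.527, 0.013, 0.027], 0.51)]
top curing_board call [([0.602, 0.248, -0.002], 0.66)]
top tray_green call [([0.429, -0.279, 0.001], 0.75), ([0.616, 0.198, 0.022], 0.44)]
top tray_red call [([0.613, -0.268, -0.001], 0.81)]
top pai
[... 747 characters left out ...]
 call [([0.439, 0.317, 0.024], 0.94), ([0.599, 0.307, 0.022], 0.83), ([0.442, 0.466, 0.021], 0.73), ([0.3, 0.281, 0.016], 0.73), ([0.616, 0.194, 0.023], 0.64), ([0.42, 0.204, 0.027], 0.61)]
scene work_mat call [([0.43, 0.264, -0.003], 0.76)]
scene curing_board call [([0.6, 0.249, -0.002], 0.79)]
scene tray_green call [([0.436, -0.279, -0.001], 0.79)]
scene tray_red call [([0.619, -0.272, -0.002], 0.91), ([0.617, 0.011, 0.031], 0.21)]
scene paint_bottle call [([0.767, 0.104, -0.001], 0.8)]
scene paint_jar call [([0.378, -0.125, 0.003], 0.6), ([0.599, 0.306, 0.021], 0.59), ([0.62, -0.27, -0.001], 0.56)]
scene palette_stack call [([0.77, -0.076, 0.001], 0.74), ([0.529, 0.017, 0.032], 0.68)]
1.5
```

View pics/top.png

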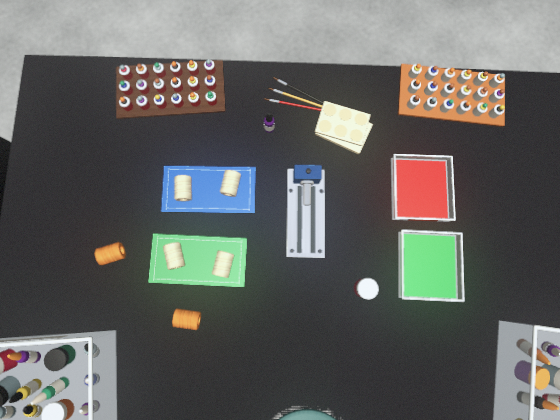

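```bash
python3 - <<'E'
import numpy as np,cv2
np.set_printoptions(precision=4,suppress=True)
for c in("top","scene"):
    z=np.load(c+".npz"); P=z["P"].astype(float); pic=z["pic"]; ok=z["d"]>0
    hsv=cv2.cvtColor(pic,cv2.COLOR_RGB2HSV)
    def rep(n,m):
        q=P[m&ok]
        if len(q)<20: print(c,n,len(q));return
        r=cv2.minAreaRect((q[:,:2]*1000).astype(np.float32)); print(c,n,len(q),"z",np.percentile(q[:,2],[5,50,95]),"rect",np.round(r[0],1),np.round(r[1],1),round(r[2],1))
    def near(x,y,r=.04): return np.hypot(P[...,0]-x,P[...,1]-y)<r
    for n,x,y in [("mat1",.421,.204),("mat2",.439,.318),("brd1",.597,.306),("brd2",.615,.195),("dec1",.296,.281),("dec2",.444,.468)]:
        m=near(x,y)&(P[...,2]>.033)&(P[...,2]<.05); rep(n,m)
        if (m&ok).sum(): print("   col",np.median(pic[m],0), "px",np.round(np.argwhere(m).mean(0)[::-1]))
    H,S,V=hsv[...,0],hsv[...,1],hsv[...,2]; Z=P[...,2]
    box=(abs(P[...,0]-.56)<.15)&(abs(P[...,1]-.012)<.07)
    rep("block top",box&(Z>.057)&(Z<.067))
    rep("base",box&(Z>.007)&(Z<.0115))
    rep("rim",box&(Z>.0215)&(Z<.0245)&(P[...,0]<.6))
    m=box&(Z>.036)&(Z<.05)&(P[...,0]<.61); rep("pintop",m)
    rep("tray g",(H>40)&(H<85)&(S>80)&(P[...,1]<-.15)&(Z<.01))
    rep("tray r",((H<8)|(H>172))&(S>80)&(P[...,1]<-.15)&(Z<.01)&(P[...,0]>.5))
E
```

```text
top mat1 323 z [0.0341 0.0388 0.0419] rect [423.9 203.4] [33.3 55.9] 77.4
   col [239. 241. 210.] px [222. 264.]
top mat2 325 z [0.0339 0.0387 0.0421] rect [439.5 317.2] [56.3 33.6] 12.7
   col [239. 240. 209.] px [173. 255.]
top brd1 297 z [0.0339 0.039  0.042 ] rect [599.6 306.5] [56.7 32.9] 3.6
   col [238. 239. 210.] px [182. 187.]
top brd2 303 z [0.034  0.0387 0.0424] rect [615.  194.3] [35.1 56.4] 80.9
   col [239. 240. 211.] px [230. 182.]
top dec1 276 z [0.0335 0.0364 0.0392] rect [297.8 279.7] [56.5 27.9] 83.9
   col [235. 171.  90.] px [185. 320.]
top dec2 260 z [0.0335 0.0363 0.0391] rect [440.5 466.4] [27.9 56. ] 19.5
   col [235. 171.  90.] px [107. 253.]
top block top 368 z [0.0581 0.061  0.0638] rect [638.4  14.2] [34.  62.7] 1.2
top base 1435 z [0.0073 0.0093 0.0111] rect [552.   12.9] [213.7  89. ] 0.4
top rim 96 z [0.0216 0.0223 0.0238] rect [527.8  11.7] [143.3  40.5] 0.7
top pintop 127 z [0.037  0.04   0.0427] rect [588.1  12.7] [43.8 14.5] 1.0
top tray g 3147 z [-0.0001  0.0027  0.0052] rect [ 434.2 -284.6] [125.1 145.7] 88.8
top tray r 2856 z [0.0001 0.0028 0.00
[... 507 characters left out ...]
e dec1 159 z [0.0338 0.0368 0.0393] rect [300.3 277.5] [28.1 55.2] 4.4
   col [251. 171.   0.] px [324. 114.]
scene dec2 215 z [0.0337 0.0372 0.0401] rect [441.3 463.8] [29.3 60.7] 21.1
   col [251. 157.   0.] px [417. 141.]
scene block top 488 z [0.0592 0.0622 0.0647] rect [639.  12.] [63.6 34.4] 89.8
scene base 1332 z [0.0079 0.0099 0.0113] rect [552.3  11.1] [215.7  89.8] 0.5
scene rim 167 z [0.0216 0.0225 0.0241] rect [526.7  10.9] [145.8  40. ] 0.3
scene pintop 138 z [0.0373 0.0406 0.0433] rect [587.8  11.3] [43.9 16. ] 1.0
scene tray g 2828 z [0.0018 0.0042 0.0066] rect [ 433.2 -286.5] [128.3 152.7] 89.0
scene tray r 4134 z [0.002  0.0044 0.0068] rect [ 685.  -285.1] [246.3 312.5] 69.3
```

The top view shows, left to right:
- **Green mat:** cream sleeves at px (174,255) and (222,263). These are the ones to try.
- **Blue board:** cream sleeves at (182,187) and (230,182). They are still curing and stay put.
- **Look-alikes:** orange ones at (110,253) and (186,320). I leave these alone.
- **Trays:** red at (423,187), green at (432,265).
- **Gauge:** at (306,212), with its block at the +x end.

Next I enlarge the mat as a crop and check reachability.

```bash
cat >> h.py <<'E'
G0=np.array([.5596,.0122]); GY=np.radians(.6)
def gx(x,z): return np.array([*(G0+x*np.array([np.cos(GY),np.sin(GY)])),z])
def R(a): c,s=np.cos(a),np.sin(a); return np.array([[c,0,-s],[s,0,c],[0,-1,0]])
TRAY={"green":(.432,-.280),"red":(.616,-.270)}
def over(xy,a,z=.12): env.reach(np.array([xy[0],xy[1],z]),R(a))
def vert(z,rate=.25): p=np.array(env.sense()["ee_pos"]); p[2]=z; env.movel(p,rate=rate)
def st(m=""):
    s=env.sense(); print(m,"t",round(s["t"],2),"p",np.round(s["ee_pos"],4),"w",round(s["gripper_width"],4),"F",np.round(s["wrist_force"],1))
E
python3 - <<'E'
from h import *
np.set_printoptions(precision=2,suppress=True)
for n,p,a in [("m1",(.424,.2025,.016),-.22),("m2",(.440,.316,.016),.24),("tr",gx(-32e-3,.027),GY),("bk",gx(-.09,.027),GY),("hm",gx(.028,.027),GY)]+[(k,(x,y+o,.016),s*np.pi/2) for k,(x,y) in TRAY.items() for s in(1,-1) for o in(.03,-.03)]:
    print(n,a,solver.inverse_kinematics(np.array(p),R(a)))
z=np.load("top.npz");P=z["P"].astype(float);hsv=cv2.cvtColor(z["pic"],cv2.COLOR_RGB2HSV)
for n,m in [("g",(hsv[...,0]>45)&(hsv[...,0]<80)),("r",(hsv[...,0]<6)|(hsv[...,0]>174))]:
    m=m&(hsv[...,1]>120)&(P[...,1]<-.15)&(P[...,1]>-.4)&(P[...,0]>.33)&(P[...,0]<.72)&(P[...,2]<.01)
    q=P[m]; print(n,np.percentile(q[:,:2],[1,50,99],axis=0))
c=z["pic"][150:300,95:265]; save(cv2.resize(c,None,fx=4,fy=4,interpolation=cv2.INTER_CUBIC),"crop")
E
```

```text
m1 -0.22 [-0.64  0.5   0.15  2.17 -0.15  0.49  0.97]
m2 0.24 [-0.69  0.58  0.01  1.99 -0.01  0.57  1.13]
tr 0.010471975511965976 [-0.31  0.55  0.28  2.04 -0.26  0.59  1.73]
bk 0.010471975511965976 [-0.33  0.48  0.28  2.17 -0.26  0.52  1.73]
hm 0.010471975511965976 [-0.29  0.62  0.28  1.89 -0.26  0.66  1.73]
green 1.5707963267948966 [-0.46  1.1   1.33  2.14 -1.27  1.13 -1.58]
green 1.5707963267948966 [-0.33  1.13  1.33  2.07 -1.27  1.17 -1.52]
green -1.5707963267948966 [ 0.17  0.55  0.35  2.11 -0.36  0.54  0.79]
green -1.5707963267948966 [ 0.26  0.59  0.38  2.03 -0.38  0.59  0.9 ]
red 1.5707963267948966 [-0.45  1.24  1.33  1.74 -1.28  1.29 -1.93]
red 1.5707963267948966 [-0.34  1.26  1.33  1.67 -1.28  1.31 -1.88]
red -1.5707963267948966 [-0.24  0.89  0.84  1.73 -0.82  0.91  0.95]
red -1.5707963267948966 [-0.1   0.89  0.77  1.66 -0.76  0.91  0.97]
g [[ 0.36 -0.34]
 [ 0.42 -0.31]
 [ 0.5  -0.25]]
r [[ 0.55 -0.33]
 [ 0.62 -0.27]
 [ 0.69 -0.21]]
```

View pics/crop.png

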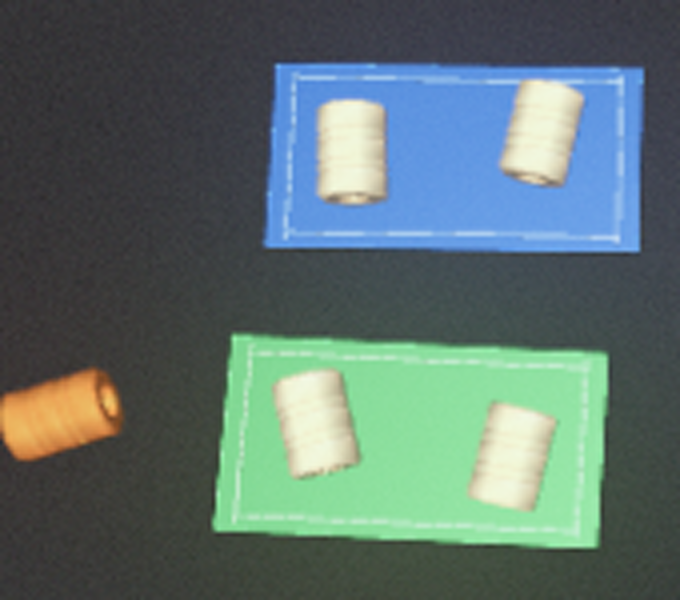

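The crop confirms it: two cream sleeves on the green mat at crop px (316,424) and (512,456), two on the blue board, and the look-alike in view is orange. I pick the one at (512,456) first.

```bash
python3 - <<'E'
from h import *
over((.424,.2025),-.22); st("over")
pic,d,P=cloud("wrist"); save(pic,"w1")
m=(np.hypot(P[...,0]-.424,P[...,1]-.2025)<.05)&(P[...,2]>.033)&(P[...,2]<.045)&(d>0)
q=P[m]; print(len(q)); 
if len(q)>20: print(cv2.minAreaRect((q[:,:2]*1000).astype(np.float32)),np.percentile(q[:,2],[5,50,95]))
vert(.016); st("down"); effector.grasp(squeeze=15); st("grasped")
vert(.12); st("up")
over(gx(-.032,0)[:2],GY); st("over trough")
E
```

```text
over t 3.39 p [0.424  0.2036 0.1201] w 0.0919 F [ 0.7  0.  -0.4]
3324
((423.0639343261719, 203.92527770996094), (35.29512405395508, 56.91283416748047), 77.85745239257812) [0.03387842 0.04082479 0.04259863]
down t 4.01 p [0.4242 0.204  0.0162] w 0.0918 F [ 0.5 -0.1  0.8]
grasped t 4.87 p [0.424  0.2036 0.016 ] w 0.0377 F [-0.4  0.2  2.6]
up t 5.43 p [0.4235 0.2036 0.1196] w 0.0377 F [ 0.4  0.4 -0.9]
over trough t 6.31 p [0.5264 0.013  0.1186] w 0.0381 F [ 0.2 -0.4 -0.8]
```

View pics/w1.png

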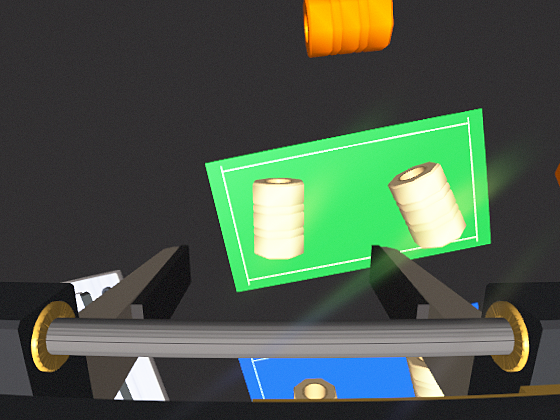

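Wrist view: the target sleeve at px (278,218) was aligned with the jaws, and the grip closed to 38 mm as expected. Next I check the gauge with the wrist camera and lay the sleeve down.

```bash
python3 - <<'E'
from h import *
pic,d,P=cloud("wrist"); save(pic,"w2"); Z=P[...,2]
b=(abs(P[...,0]-.5)<.1)&(abs(P[...,1]-.012)<.06)&(d>0)
for n,m in [("base",b&(Z>.007)&(Z<.0115)),("rim",b&(Z>.020)&(Z<.0245)),("floor",b&(Z>.0125)&(Z<.0155)&(abs(P[...,1]-.012)<.015))]:
    q=P[m]; print(n,len(q))
    if len(q)<50: continue
    for x in (.46,.475,.49,.505):
        y=q[abs(q[:,0]-x)<.006][:,1]
        if len(y)>10: print("  ",x,np.round([y.min(),y.max(),(y.min()+y.max())/2],4))
vert(.029,.15); st("low"); s=env.sense()
env.movel(np.array(s["ee_pos"])-[0,0,.0015],rate=.03); st("seat")
E
```

```text
base 5270
   0.46 [-0.0323  0.0578  0.0128]
   0.475 [-0.0318  0.0582  0.0132]
   0.49 [-0.032   0.0582  0.0131]
   0.505 [-0.0318  0.0585  0.0134]
rim 1731
   0.46 [-0.0082  0.0339  0.0128]
   0.475 [-0.0084  0.0343  0.013 ]
   0.49 [-0.0077  0.0347  0.0135]
   0.505 [-0.0078  0.0344  0.0133]
floor 1321
   0.46 [0.0041 0.0215 0.0128]
   0.475 [0.0041 0.0217 0.0129]
   0.49 [0.0042 0.0228 0.0135]
   0.505 [0.0034 0.0237 0.0136]
low t 7.12 p [0.5264 0.0145 0.0288] w 0.0383 F [ 0.1 -0.4 -1.4]
seat t 7.37 p [0.527  0.0143 0.0283] w 0.038 F [-1.1 -2.6  4.7]
```

View pics/w2.png

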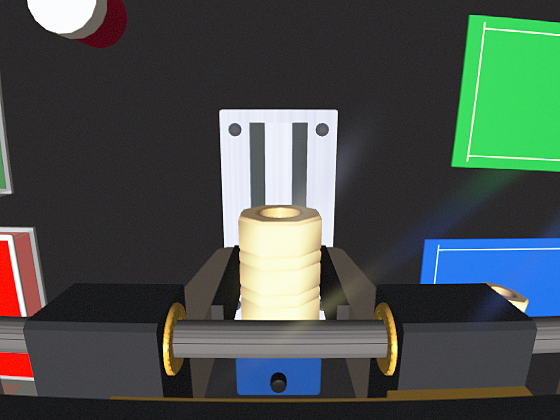

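Held over the trough, the sleeve is in line with it, and on lowering it touched gently (about 5 N up). I release and measure the free sleeve.

```bash
python3 - <<'E'
from h import *
effector.release(); env.pause(.2); st("rel")
vert(.10); env.movel(gx(-.02,.11),rate=.3); st("up")
pic,d,P=cloud("wrist"); save(pic,"w3"); Z=P[...,2]
m=(abs(P[...,0]-.5276)<.05)&(abs(P[...,1]-.013)<.03)&(Z>.044)&(Z<.056)&(d>0); q=P[m]
print("w",len(q),cv2.minAreaRect((q[:,:2]*1000).astype(np.float32)),np.percentile(q[:,2],[5,50,95]))
for c in("top","scene"):
    pic,d,P=cloud(c); Z=P[...,2]
    for n,l,h in(("sl",.045,.056),("blk",.058,.066)):
        m=(abs(P[...,0]-(.53 if n=="sl" else .64))<.05)&(abs(P[...,1]-.013)<.05)&(Z>l)&(Z<h)&(d>0); q=P[m]
        if len(q)>9: print(c,n,len(q),cv2.minAreaRect((q[:,:2]*1000).astype(np.float32)),np.percentile(q[:,2],[5,50,95]))
E
```

```text
rel t 8.47 p [0.5264 0.0145 0.0273] w 0.0918 F [-0.3  0.2  0.6]
up t 9.16 p [0.5397 0.0118 0.1093] w 0.0915 F [-0.2 -0.7  0.3]
w 4004 ((525.3590698242188, 13.721056938171387), (56.5791015625, 34.95973205566406), 0.25676429271698) [0.04484528 0.05160908 0.05338794]
top sl 28 ((518.4434204101562, 26.312467575073242), (37.114036560058594, 4.739082336425781), 1.1227550506591797) [0.04510263 0.04716337 0.04870028]
scene sl 317 ((527.0220336914062, 11.979629516601562), (56.93020248413086, 33.97964096069336), 3.487006664276123) [0.04623315 0.05103483 0.05401599]
scene blk 470 ((638.5588989257812, 11.987321853637695), (35.051876068115234, 63.627403259277344), 0.11190631240606308) [0.05942232 0.0619876  0.06401014]
```

The sleeve is seated: top at 52 mm, centre near x = 0.526. Now I push from behind with the fingers shut, watching the force.

```bash
cat >> h.py <<'E'
G0=np.array([.5596,.0135])
def push():
    """shut fingers behind the sleeve, push in small steps; returns estimated sleeve x in the pin frame when it stops"""
    effector.grasp(squeeze=10)
    env.movel(gx(-.098,.07),rate=.3); env.movel(gx(-.098,.0285),rate=.2)
    env.pause(.1); f0=np.array(env.sense()["wrist_force"])
    xs=[-.080,-.070,-.062,-.056,-.050,-.045]+list(np.arange(-.042,-.0275,.0012))+[-.0245,-.0215,-.0190,-.0170]+list(np.arange(-.0155,.001,.001))
    hit=None
    for x in xs:
        env.movel(gx(x,.0285),rate=.05); s=env.sense(); f=(np.array(s["wrist_force"])-f0)
        print("cmd %.4f tcp_g %.4f F %s"%(x,s["ee_pos"][0]-G0[0],np.round(f,1)))
        if f[0]<-6: hit=x; break
    env.pause(.3); s=env.sense(); st("stop")
    return hit
E
python3 - <<'E'
from h import *
print(push())
E
```

```text
cmd -0.0800 tcp_g -0.0799 F [0.5 0.1 1. ]
cmd -0.0700 tcp_g -0.0697 F [ 0.1 -0.   0.3]
cmd -0.0620 tcp_g -0.0616 F [-1.1  0.8  0.5]
cmd -0.0560 tcp_g -0.0556 F [-1.4  1.7 -0.7]
cmd -0.0500 tcp_g -0.0496 F [-0.4  0.4  0.2]
cmd -0.0450 tcp_g -0.0446 F [-0.3  0.7 -0.4]
cmd -0.0420 tcp_g -0.0418 F [-0.4  0.1  0. ]
cmd -0.0408 tcp_g -0.0408 F [-1.1  0.4 -0.8]
cmd -0.0396 tcp_g -0.0395 F [-1.8 -0.1 -0. ]
cmd -0.0384 tcp_g -0.0383 F [-1.4  0.  -0.7]
cmd -0.0372 tcp_g -0.0371 F [-0.9 -0.1  0.9]
cmd -0.0360 tcp_g -0.0359 F [-1.4  0.3 -0.3]
cmd -0.0348 tcp_g -0.0347 F [-1.4 -0.2  0.3]
cmd -0.0336 tcp_g -0.0335 F [-0.4 -0.9 -0.7]
cmd -0.0324 tcp_g -0.0323 F [-1.2  0.8 -0.1]
cmd -0.0312 tcp_g -0.0311 F [-0.7  0.1 -0.6]
cmd -0.0300 tcp_g -0.0299 F [-0.8 -0.4  0.4]
cmd -0.0288 tcp_g -0.0287 F [-1.3  0.4  0.1]
cmd -0.0276 tcp_g -0.0274 F [-1.3  0.1 -0.1]
cmd -0.0245 tcp_g -0.0242 F [-0.8  0.6  0.3]
cmd -0.0215 tcp_g -0.0212 F [-1.6 -0.1 -0.7]
cmd -0.0190 tcp_g -0.0188 F [-0.1 -0.2 -0.5]
cmd -0.0170 tcp_g -0.0168 F [-0.4  0.1 -0.6]
cmd -0.0155 tcp_g -0.0154 F [-1.5 -0.4 -0.2]
cmd -0.0145 tcp_g -0.0144 F [-1.  -0.4 -0.5]
cmd -0.0135 tcp_g -0.0134 F [-1.  -0.   0.4]
cmd -0.0125 tcp_g -0.0124 F [ 0.2 -0.2  0.4]
cmd -0.0115 tcp_g -0.0114 F [-1.3  0.5  0.1]
cmd -0.0105 tcp_g -0.0104 F [-0.2 -0.4 -1. ]
cmd -0.0095 tcp_g -0.0099 F [-2.4  0.1  0.8]
cmd -0.0085 tcp_g -0.0099 F [-4.8  0.   4.1]
cmd -0.0075 tcp_g -0.0099 F [-7.1 -0.4  5. ]
stop t 20.3 p [0.5497 0.0134 0.0282] w 0.0004 F [-6.3  0.3  5.8]
-0.007499999999999993
```

The sleeve went fully home: it stopped with the TCP at -9.9 mm where -10 was predicted, at about 7 N. It is clean, so it goes in the green tray.

```bash
cat >> h.py <<'E'
def fetch(gc,tray,dy):
    env.movel(gx(gc-.048,.0285),rate=.15); env.movel(gx(gc-.048,.075),rate=.3)
    effector.release()
    env.movel(gx(gc-.003,.075),rate=.3); env.movel(gx(gc-.003,.028),rate=.2)
    effector.grasp(squeeze=12); st("gripped")
    env.movel(gx(-.038,.0285),rate=.12); st("pulled")
    vert(.12,.3)
    x,y=TRAY[tray]; over((x,y+dy),-np.pi/2,.10)
    vert(.018,.15); vert(.0165,.03); st("in tray")
    effector.release(); env.pause(.1); vert(.12,.3); st("left")
E
python3 - <<'E'
from h import *
fetch(.028,"green",.031)
over((.440,.3165),.24); st()
pic,d,P=cloud("top"); save(pic,"t2"); Z=P[...,2]
m=(P[...,1]<-.2)&(P[...,0]<.51)&(P[...,0]>.35)&(P[...,1]>-.34)&(Z>.034)&(Z<.046)&(d>0); q=P[m]
q=q[np.median(abs(q-np.median(q,0)),1)<.05]; print(len(q),np.median(q,0))
pic,d,P=cloud("wrist"); Z=P[...,2]
m=(np.hypot(P[...,0]-.44,P[...,1]-.316)<.05)&(Z>.033)&(Z<.045)&(d>0); q=P[m]
print(len(q),cv2.minAreaRect((q[:,:2]*1000).astype(np.float32)))
E
```

```text
gripped t 23.77 p [0.5846 0.0128 0.0281] w 0.0378 F [-0.1 -2.3  0.5]
pulled t 24.45 p [0.5209 0.0127 0.0285] w 0.0381 F [-3.7 -5.2  4.5]
in tray t 26.93 p [ 0.4331 -0.2474  0.0168] w 0.038 F [-0.6 -0.6 -0.3]
left t 28.43 p [ 0.4332 -0.2472  0.1207] w 0.0921 F [-0.8  0.4 -1. ]
 t 30.47 p [0.4408 0.3152 0.12  ] w 0.0917 F [-0.1 -0.9  0.3]
310 [ 0.43317646 -0.24815079  0.03880129]
3354 ((438.66156005859375, 318.3811950683594), (56.32339859008789, 35.35810852050781), 16.58228302001953)
```

View pics/t2.png

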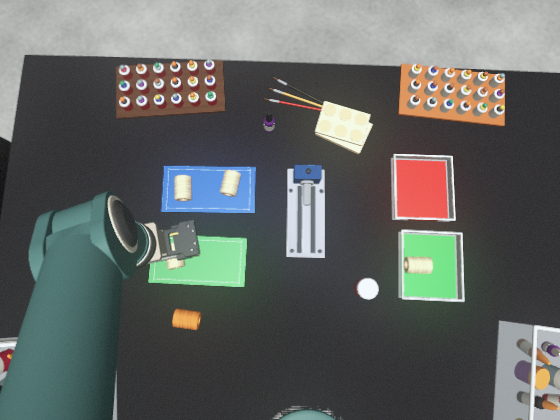

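The first sleeve lies in the green tray at px (418,265), top at 39 mm, and everything else is undisturbed. Now the second sleeve, with coarser push steps since the measured stiffness is only about 2.4 N/mm.

```bash
cat >> h.py <<'E'
G0=np.array([.5596,.0128])
E
sed -i 's/^    xs=.*/    xs=[-.075,-.062,-.050,-.044]+list(np.arange(-.040,-.0255,.0017))+[-.0215,-.0170,-.0135]+list(np.arange(-.0115,.001,.0015))/' h.py
python3 - <<'E'
from h import *
env.movel(np.array([.4393,.3175,.016]),R(.27),rate=.25); effector.grasp(squeeze=15); st("grasped")
vert(.12,.3); over(gx(-.032,0)[:2],GY,.10)
vert(.0295,.15); vert(.028,.03); st("seat")
effector.release(); env.pause(.15); vert(.075,.3); env.movel(gx(-.02,.11),rate=.3)
pic,d,P=cloud("wrist"); save(pic,"w4"); Z=P[...,2]
m=(abs(P[...,0]-.5276)<.05)&(abs(P[...,1]-.013)<.03)&(Z>.044)&(Z<.056)&(d>0); q=P[m]
r=cv2.minAreaRect((q[:,:2]*1000).astype(np.float32)); print("w",len(q),r,np.percentile(q[:,2],[5,50,95]))
if len(q)>500 and abs(r[0][1]-13)<4 and .049<np.median(q[:,2])<.054: print(push())
E
```

```text
grasped t 31.99 p [0.4393 0.3175 0.016 ] w 0.0377 F [ 0.1 -0.4  0.8]
seat t 34.57 p [0.5278 0.0149 0.0286] w 0.0386 F [-0.4 -2.2  1.9]
w 3807 ((525.890380859375, 13.722017288208008), (56.574031829833984, 33.01200866699219), 0.3032033443450928) [0.04489056 0.05111143 0.05277051]
cmd -0.0750 tcp_g -0.0752 F [-0.1  0.4 -0.8]
cmd -0.0620 tcp_g -0.0617 F [ 0.7 -0.4  0.3]
cmd -0.0500 tcp_g -0.0496 F [-1.2  0.1 -0.5]
cmd -0.0440 tcp_g -0.0436 F [-0.   0.6  0. ]
cmd -0.0400 tcp_g -0.0397 F [-0.3  0.2 -0.8]
cmd -0.0383 tcp_g -0.0382 F [ 0.5  1.1 -0.9]
cmd -0.0366 tcp_g -0.0365 F [-0.1 -0.  -0.8]
cmd -0.0349 tcp_g -0.0347 F [-0.   0.4 -0.8]
cmd -0.0332 tcp_g -0.0331 F [-0.8  0.4 -0.5]
cmd -0.0315 tcp_g -0.0313 F [-0.3 -0.1 -1.6]
cmd -0.0298 tcp_g -0.0296 F [-1.   0.   0.4]
cmd -0.0281 tcp_g -0.0279 F [-0.6  0.6 -0.7]
cmd -0.0264 tcp_g -0.0262 F [-0.5  0.2 -0.4]
cmd -0.0215 tcp_g -0.0210 F [0.4 0.5 0.1]
cmd -0.0170 tcp_g -0.0166 F [-0.7 -0.3 -0.7]
cmd -0.0135 tcp_g -0.0132 F [-0.4 -0.1 -0.5]
cmd -0.0115 tcp_g -0.0114 F [-0.3  0.1 -2. ]
cmd -0.0100 tcp_g -0.0100 F [-0.6 -0.4 -0.4]
cmd -0.0085 tcp_g -0.0099 F [-5.7  1.   3.4]
cmd -0.0070 tcp_g -0.0099 F [-9.4  0.9  6.5]
stop t 44.47 p [0.5497 0.0127 0.0281] w 0.0004 F [-8.5 -0.5  6.3]
-0.007000000000000001
```

The second sleeve also went home: the same stop at -9.9 mm, well past the -34 mm where a web would stop it. It goes in the green tray too, in the other half.

```bash
python3 - <<'E'
from h import *
pic,d,P=cloud("top"); 
fetch(.028,"green",-.031)
over((.5,-.05),0,.25); st()
pic,d,P=cloud("top"); save(pic,"t3"); Z=P[...,2]
for y in(-.248,-.31):
    m=(abs(P[...,1]-y)<.028)&(P[...,0]<.49)&(P[...,0]>.38)&(Z>.034)&(Z<.046)&(d>0); q=P[m]; print(len(q),np.median(q,0))
for n in("sleeve_a","paint_bottle","paint_jar","palette_stack"):
    print(n,[(np.round(r["at"],3).tolist(),round(r["score"],2)) for r in tip_of("top",n)][:7])
st()
E
```

```text
gripped t 47.99 p [0.5846 0.0127 0.028 ] w 0.0377 F [-0.5 -1.1  1. ]
pulled t 48.67 p [0.5224 0.0128 0.0287] w 0.0376 F [ 0.5  0.4 -0. ]
in tray t 51.35 p [ 0.4334 -0.3095  0.0168] w 0.0376 F [-0.2 -0.5 -0.2]
left t 52.85 p [ 0.4335 -0.3093  0.1207] w 0.0918 F [-0.7  0.3 -0.8]
 t 53.99 p [ 0.4994 -0.0511  0.2492] w 0.092 F [ 0.2 -0.  -0.4]
0 [nan nan nan]
0 [nan nan nan]
sleeve_a [([0.617, 0.194, 0.021], 0.96), ([0.441, 0.468, 0.02], 0.93), ([0.6, 0.307, 0.024], 0.68), ([0.298, 0.278, 0.02], 0.58)]
paint_bottle [([0.766, 0.105, 0.002], 0.75)]
paint_jar [([0.375, -0.129, 0.003], 0.69)]
palette_stack [([0.768, -0.075, 0.004], 0.77), ([0.604, 0.25, -0.004], 0.16)]
 t 54.24 p [ 0.4997 -0.051   0.2496] w 0.0921 F [ 0.8 -0.4 -0.2]
  return _methods._mean(a, axis=axis, dtype=dtype,
  ret = um.true_divide(
```

View pics/t3.png

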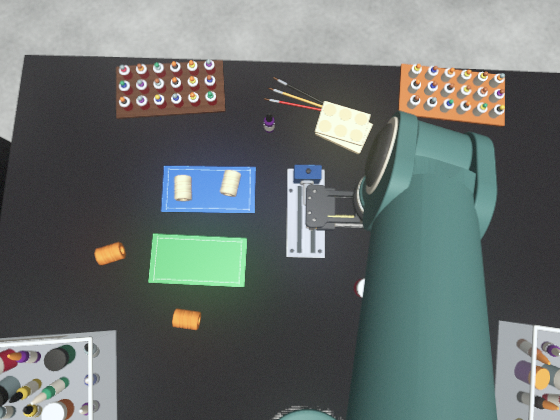

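The arm hides the trays in this view. The mat is empty, the board sleeves are at (182,187) and (230,182), and the paints haven't moved. I swing the arm aside and check the trays.

```bash
python3 - <<'E'
from h import *
over((.5,.2),0,.25)
pic,d,P=cloud("top"); save(pic,"t4"); Z=P[...,2]
for y in(-.248,-.31):
    m=(abs(P[...,1]-y)<.028)&(P[...,0]<.49)&(P[...,0]>.38)&(Z>.034)&(Z<.046)&(d>0); q=P[m]; print(len(q),np.median(q,0))
st()
E
```

```text
291 [ 0.43315559 -0.24758154  0.03924705]
287 [ 0.43383075 -0.3097696   0.03894166]
 t 55.27 p [0.5006 0.1978 0.2502] w 0.0917 F [ 1.1 -0.2 -0.7]
```

View pics/t4.png

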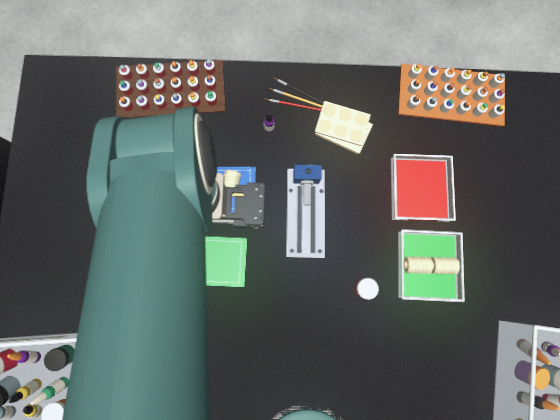

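Both sleeves lie flat in the green tray at (418,265) and (447,266), and the robot touches nothing.

```bash
python3 -c "
from h import *
workorder.finish_job(); st()"
```

```text
the job is handed in; nothing more can be done
the job is handed in; nothing more can be done
```

I tried both green-mat sleeves on the gauge, one after the other. Both came out clean, so both are in the green tray and the red tray is empty. I handed the job in at about 55 s of the 72 s allowed.

- **Fit on the pin:** each sleeve stopped with the tool tip at gauge x = -9.9 mm. Home to the shoulder predicts -10 mm and a web predicts -34 mm. The pushing force peaked at about 7 N for the first and 9 N for the second, and neither met any resistance at the web position.
- **Final check:** both sleeves lie flat in the green tray, their tops about 39 mm above the table, at about y = -0.248 and -0.310. The sleeves on the blue board, the paints and the palettes are within about 5 mm of their first measured positions, which is the accuracy of the networks.
- **Disagreements:** the cameras differed by about 2 mm on the gauge's y position. I settled it with the wrist camera and the contact forces. The first tray check returned nothing because the arm was blocking the view, so I repeated it with the arm moved aside and it passed.

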